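# Load a sample tube into a latched tube warmer

### The arm

A 6-joint arm with a two-finger parallel gripper is mounted at the origin on a cart in front of the work surface, level with it; the furniture and walls round the work are solid. World frame = base frame: x ahead of the robot, y to its left, z up, the work surface at z = 0. Lengths are in mm, angles in rad, forces in N, time in s.
With the tool pointing down it reaches from about 350 to 875 mm from the base axis. Payload 4.2 kg.
Tool frame: the origin (TCP) lies at the very end of the fingers, on their centre line; the grasp point (between the pads) lies 19 mm behind it; z points along the fingers, y is the line along which they close (so a half turn about z gives the same grasp; the last joint's range is limited). The gripper opens to 85 mm and grips with 20 to 120 N. Pads are 22 mm wide; open, the fingers measure 114 mm over their backs; the gripper's body (76 mm by 85 mm) begins 54 mm behind the grasp point. The pads swing forward as they close: fully open they stand 13 mm farther back than shut.
Start: joints at [-1.055, 0.385, 0.008, 0, -1.194, -0.259], TCP at [158.759, -604.479, 231.312] pointing down, gripper open.
Joint ranges: [-3.14, 3.14], [-1.21, 2.06], [-1.07, 1.41], [-3.16, 2.05], [-2.99, -0.16], [-3.1, 3.1]. Speed limits (rad/s): [2.79, 2.79, 3.14, 3.14, 3.14, 3.14].

### API

Orientations are given as a unit quaternion [x, y, z, w].
In Python, from bench import read_state, get_image, camera_model, job_done gives the robot as it stands.
- The arm moves only by the shell command python3 -m handwheel 'ROWS'. ROWS is JSON, a list of rows, each a list of 7 numbers: the shift along the tool's x, y, z in m, then the turn, a rotation vector about the tool's x, y, z in rad, then the gripper's target within -1 to 1 (fully open at 1, half-way at 0, shut at -1). In form: [[dx, dy, dz, wx, wy, wz, jaw], ...]. A call has 1 to 10 rows; each row is the pose to reach, as a shift and turn from the pose commanded when the call began, along the tool's axes at that moment; what a row does not reach only later rows make up. A row lasts 1/8 s, in which the tool goes at most 62.5 mm and 10.7 degrees, less where a joint would pass 70% of its speed; a pose out of reach is approached as far as the arm can. A call with a gripper value outside its range is refused whole. The fingers move at their own pace and stop on an object; the grip force is fixed at half the most. Time passes only in rows, so rows that repeat a pose let the fingers close. It gives the time, the measured TCP pose, the force, the opening and the grip force at its end, in the units of the state.
- read_state(): the state, without advancing time (a new reading comes with each control period).
- get_image(name): name is "scene" or "top" or "wrist"; returns (picture, depth): 384x512x3 uint8, blue, green, red; 384x512 float32, mm along the optical axis (not along the pixel's ray), 0 where there is no reading.
- camera_model(name): a dict with "K" (3x3 intrinsics, pixels), "dist" ([k1, k2, p1, p2, k3] as OpenCV has them; the pictures are not rectified), "rvec" (rotation vector, rad) and "tvec" (3), from world to camera coordinates, as OpenCV has them; the wrist camera has in their place "hand_eye" (4x4, takes a point from camera to tool coordinates, whose origin is the TCP and whose axes are the flange's). Camera axes: x right, y down, z forward; pixel columns grow to the right and rows downward; lengths in mm; the calibration is good to about 2 mm. A picture is of the moment at which its call begins: read the wrist's pose just before it. camera_model takes no time and is no camera call.
- job_done(): hands the job in; it is judged then, once.
The state is a dict: "clock": time; "joints": joint angles; "joint_vel": joint speeds; "joint_efforts": joint torques, N m; "position": TCP position; "ee_rot": TCP orientation; "contact_force": force on the tool from outside, world axes, zero at the start; "wrist_torque": the same for the moment, N m; "gripper_width": finger opening in mm; "grasp_force": force on a finger pad.
Only numpy, scipy, OpenCV 4.12 (cv2) and the standard library are available. Lean on these libraries where they do the work, as an engineer would, in place of code of your own. Each camera call takes 0.05 s, during which the arm holds its last target. There are 200 camera calls.

### The job

Load the sample tube that stands on the table into the small tube warmer: press the warmer's thumb latch so that its sprung hood pops open, push the tube upright and fully home into the free well on the right, let go of it, and then press the hood down until the latch snaps and holds it shut. Go by feel: the warmer and the tube must never be pushed hard, the tube already in the warmer stays home in its well, and the other things on the table stay where they are.

Things in the scene. Friction and masses are not known exactly. Their poses are not given: they have to be found in the camera images.
- warmer: Small white tube warmer, fixed to the table. Origin on the table under it; x points from its front (latch) to its rear (hinge), y left, z up. 112 mm wide; low apron x -92 to -40 mm (top z 36 mm), deck x -41 to 60 mm (top z 62 mm) with two wells 44 mm apart in y: left one taken, right one free. Hood shut: 102 mm high. No part of it may be pushed with more than 20 N.
- warmer_lid (a joint): Angle of the sprung white hood about a rear hinge: about 0.01 rad shut and latched, 1.75 rad fully open (upright, leaning back). Unlatched, it swings open by itself in about 2 s; 1 to 3 N near its front swing it down again. From 0.12 rad its striker rides down the hook: 4 to 12 N there. That eases at 0.06 rad, but the hook snaps over only below 0.01 rad; solid stop at 0.
- lid_hinge (a point): Middle of the hood's hinge axis (along the warmer's y), 52 mm behind the warmer's origin, 62 mm above the table. Its axes turn with the hood (shut: parallel to the warmer's); in them the hood, a five-sided cover with 3.5 mm walls, spans x -92 to -2 mm, y -50 to 50 mm, z 1 to 40 mm.
- lid_front (a point): Point on the hood's outer top face, mid-width, 12 mm behind its front face: a good place to press it down. In the axes of lid_hinge it lies at x = -80 mm, z = 40 mm, so it also moves forward as the hood closes (4 mm over the last 0.1 rad); a finger that does not follow drags on it and must press harder. Hood shut: 102 mm above the table.
- warmer_latch (a joint): Angle of the grey thumb latch, a rocker pivoted 43 mm ahead of the warmer's origin, 52 mm above the table. 0 = at rest, hooked; grows as its pad is pressed down; from about 0.14 rad the hood is free, solid stop at 0.18 rad. It springs back when let go. Its hook, 14 mm wide, stands up to 32 mm above the pivot, close in front of the hood, and tips forward as the pad goes down.
- latch_pad (a point): Middle of the top of the raised round thumb bar (10 mm thick, 30 mm along y) across the grey latch pad: 76 mm ahead of the warmer's origin, 58.5 mm above the table at rest, 36 mm in front of the hood and 24 mm in front of the hook. Pressed straight down it takes about 1.5 N to start and 2 to 3 N to free the hood (4.5 mm down); solid stop 6 mm down.
- well_mouth (a point): Centre of the mouth of the free well (bore 18 mm, chamfer about 2 mm), 62 mm above the table; 3 mm behind and 22 mm right of the warmer's origin. Axes as the warmer's. A spring plunger in its rear side, 18 mm down, grips the tube: 4 to 10 N push the tube past it and on down.
- well_floor (a point): Centre of the free well's floor, 34 mm below its mouth. The tube is home when its foot stands here; its cap is then 18 to 32 mm above the deck.
- sample_tube: The tube to load: upright, 66 mm high, body 15.6 mm in diameter, flat foot, screw cap 19.6 mm in diameter from 52 to 66 mm above the foot; stands on the table among two dropper bottles. Origin at the centre of its foot, z up. 14 g. Not to be tipped over, nor pushed against the warmer with more than 32 N.
- control_tube: A second tube of the same shape and size that already stands home in the warmer's left well (origin at its foot, 28 mm above the table). It must stay there.
- dropper_a: Dropper bottle, standing, 84 mm high, 27 mm in diameter, narrow tip. Origin at the centre of its foot. Bystander.
- dropper_b: Another dropper bottle, like the first. Bystander.
- carton_small: Flat carton, 60 x 96 x 28 mm, lying on the table to the left. Origin under its centre. Bystander.
- cartridge_loose: White test cartridge with a round cap, 62 x 47 x 21 mm, to the left. Bystander.
- swab_pouch: Flat sealed swab pouch, 185 x 26 x 10 mm, to the left. Bystander.
- pen: Pen, 145 mm long, 12 mm thick, to the right. Bystander.
Not all that is in view belongs to the job. What is shaped like the sample_tube but black is not meant.

How it is judged (in metres and radians):
On the way, in this order (a step that is already met when the one before it is completed fails the run):
1. The latch has been pressed and the hood has sprung open (value of joint warmer_lid above 1.3 rad), for 0.2 s.
2. The tube is fully home and upright in the free well, let go of, with the hood still open (z of sample_tube in the frame of well_floor between -0.003 and 0.0025 m and horizontal distance between sample_tube and well_floor below 0.004 m and angle between sample_tube's own z axis and vertical below 0.08 rad and value of joint warmer_lid above 0.8 rad and contact force between the fingers and sample_tube below 0.1 N), for 0.2 s.
At the end, for the whole second after the job is handed in: The hood is latched shut by itself (below 0.025 rad, latch back at rest below 0.06 rad) and still; the sample tube stands home in the free well: foot within 2.5 mm of the well floor's height and 4 mm of its centre, upright within 0.08 rad (value of joint warmer_lid below 0.025 rad and value of joint warmer_latch below 0.06 rad and velocity of joint warmer_lid below 0.05 rad/s and z of sample_tube in the frame of well_floor between -0.003 and 0.0025 m and horizontal distance between sample_tube and well_floor below 0.004 m and angle between sample_tube's own z axis and vertical below 0.08 rad and linear speed of sample_tube below 0.01 m/s); the robot touches nothing.
It fails at once if The warmer or one of its parts is pushed with more than 20 N (contact force between any of the fingers, the arm and warmer above 20 N).
It fails at once if The sample tube is pressed against the warmer with more than 32 N (contact force between sample_tube and warmer above 32 N).
It fails at once if The sample tube is tipped over (more than 0.6 rad) (angle between sample_tube's own z axis and vertical above 0.6 rad).
It fails at once if The control tube leaves its place in the warmer (moves more than 5 mm) (distance of control_tube from where it was at the start of the episode above 0.005 m).
It fails at once if A bystander (dropper bottles, carton, cartridge, swab pouch, pen) is moved more than 15 mm or a dropper bottle is tipped (more than 0.4 rad) (distance of any of dropper_a, dropper_b, carton_small, cartridge_loose, swab_pouch, pen from where it was at the start of the episode above 0.015 m or angle between any of dropper_a, dropper_b's own z axis and vertical above 0.4 rad).
It also fails if it takes over 72 s, if anything falls off the work surface, if the arm or the gripper's body presses on something with over 40 N, if the wrist force passes 120 N, or if a joint passes its speed limit or range.

## Working session

There is one attempt and no reset: what is moved stays moved. The work goes in short steps, Python scripts to look and compute and a shell command to move; the robot and the scene stay as the last step left them, time stands still between calls to the robot, and variables do not carry over. Pictures are saved under pics/ and viewed, at most 10 in all, crops included, and the job is handed in when it is done.

```bash
ls; mkdir -p pics
cat > h.py <<'E'
import numpy as np, cv2
from bench import *
from scipy.spatial.transform import Rotation as R
def cam(n, st=None):
    m=camera_model(n); K=np.array(m["K"],float); d=np.array(m["dist"],float)
    if "rvec" in m:
        Rm=cv2.Rodrigues(np.array(m["rvec"],float))[0]; t=np.array(m["tvec"],float).ravel()
        return K,d,Rm.T,-Rm.T@t
    st=st or read_state(); H=np.array(m["hand_eye"],float); Rt=R.from_quat(st["ee_rot"]).as_matrix()
    return K,d,Rt@H[:3,:3],Rt@H[:3,3]+np.array(st["position"])
def onplane(c,uv,z):
    K,d,Rw,o=c; p=cv2.undistortPoints(np.array(uv,float).reshape(-1,1,2),K,d).reshape(-1,2)
    r=np.c_[p,np.ones(len(p))]@Rw.T; return o+r*((z-o[2])/r[:,2])[:,None]
def cloud(c,depth):
    K,d,Rw,o=c; h,w=depth.shape; uv=np.stack(np.meshgrid(np.arange(w),np.arange(h)),-1).reshape(-1,1,2).astype(float)
    p=cv2.undistortPoints(uv,K,d).reshape(-1,2); P=(np.c_[p,np.ones(len(p))]*depth.reshape(-1,1))@Rw.T+o
    P[depth.ravel()==0]=np.nan; return P.reshape(h,w,3)
def proj(c,P):
    K,d,Rw,o=c; rv=cv2.Rodrigues(Rw.T)[0]; return cv2.projectPoints(np.array(P,float).reshape(-1,3),rv,-Rw.T@o,K,d)[0].reshape(-1,2)
def step(T): # world shift -> tool shift
    st=read_state(); return R.from_quat(st["ee_rot"]).inv().apply(T)
E
python3 - <<'E'
from h import *
st=read_state(); print(st)
ims=[]
for n in("scene","top"):
    i,d=get_image(n); np.savez("pics/%s0.npz"%n,i=i,d=d); cv2.imwrite("pics/%s0.png"%n,i); c=cam(n); print(n,c[3],(d>0).mean())
E
```

```text
pics
{'clock': 0.0, 'joints': array([-1.05538038e+00,  3.85579314e-01,  6.61437716e-03, -4.90608807e-04,
       -1.19402487e+00, -2.58580630e-01]), 'joint_vel': array([ 0.00088256, -0.00114743,  0.00186187,  0.00052633,  0.00132847,
       -0.00046257]), 'joint_efforts': array([ 2.01198541e-04, -3.92284262e+01,  1.88404620e+01,  4.18644503e+00,
       -4.55555783e-03, -9.56405387e-06]), 'position': array([ 158.61388267, -603.92392458,  230.20462901]), 'ee_rot': array([-1.27975154e-01,  9.91776742e-01,  1.10168245e-03, -2.02784110e-04]), 'contact_force': array([-0.03144655, -0.43926513,  1.10209142]), 'wrist_torque': array([ 0.0533808 , -0.04409236,  0.00173114]), 'grasp_force': 0.0, 'gripper_width': 85.29688087664191}
scene [-216.78323874 -762.93453011  588.46278338] 0.9497731526692709
top [ 426.24493744  -62.07061891 1185.25978245] 0.9959767659505209
```

View pics/top0.png

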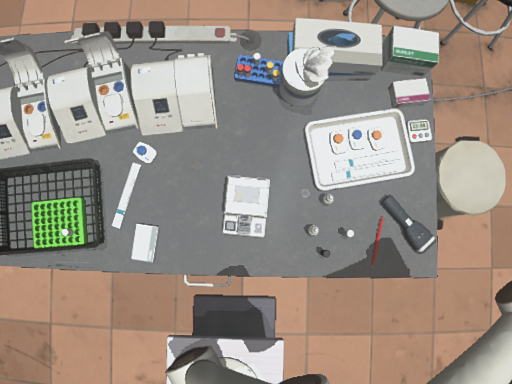

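View pics/scene0.png

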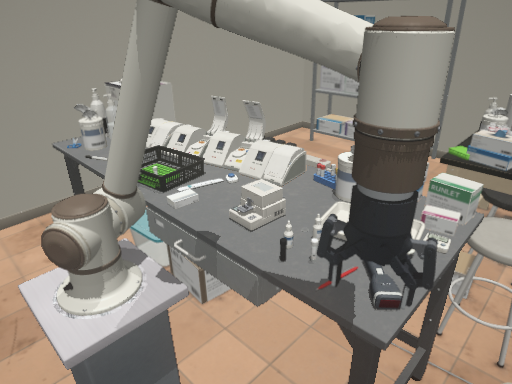

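Top view: warmer at (246,206), latch side facing the robot (row 228); dropper bottles around (327,198) and (312,229); small items at (348,233) light, (324,252) black and (305,192) faint. I'll check these in one close crop.

Run:
```python
from h import *
t=np.load("pics/top0.npz"); s=np.load("pics/scene0.npz")
a=cv2.resize(t["i"][170:265,215:375],None,fx=5,fy=5,interpolation=cv2.INTER_CUBIC)[:, :800]
b=s["i"][170:290,220:400]; b=cv2.resize(b,None,fx=2.2,fy=2.2*1.0,interpolation=cv2.INTER_CUBIC)
cv2.imwrite("pics/c1.png",np.vstack([a[:,:800],np.zeros((0,800,3),np.uint8)]))
cv2.imwrite("pics/c2.png",cv2.resize(s["i"][170:290,220:380],None,fx=5,fy=5,interpolation=cv2.INTER_CUBIC))
P=cloud(cam("top"),t["d"])
for n,u,v in[("light",348,233),("black",324,252),("faint",305,192),("dA",327,198),("dB",312,229)]:
    q=P[v-9:v+10,u-9:u+10]; print(n,np.round(P[v,u]),"maxz",np.nanmax(q[...,2]))
q=P[170:245,215:280]; Z=q[...,2]; 
for v in range(174,242,3): print(v,np.round(P[v,221:274:3,2]).astype(int))
```

```text
light [ 442. -316.   70.] maxz 69.99196069152435
black [ 392. -255.   65.] maxz 69.35323359488439
faint [ 553. -212.    1.] maxz 7.139214663123084
dA [ 531. -260.   72.] maxz 86.8218341985264
dB [ 450. -222.   70.] maxz 84.54616733211242
174 [ 1  1  4  1  1  1  2  4  1  1 -2 -3  5  3  1  0  1  0]
177 [ -3   2   3 104 102 107  66  61  58  61  58   2  64  67  65   0   1   1]
180 [  1  -2  59 106 104 105 101 105 104 104 104 102 105 101 101 103  64  -3]
183 [  1   2  59 100 103 103 101 104 105 102 105 104 102 101 106 105  60   4]
186 [ -4   1  64 100 105 101 100  99 100 102 102 102 101 101 106 107  62   0]
189 [ -1   2  61 103 103 103 104 104 102 103  99 102 102 104 102 103   0   0]
192 [ -2   1 102 105 101 103 101 104 102 100 101 102 103 104 104 104   0   4]
195 [  4   0 102 103 102 104 102 100 103 101 103  99 102 104 105  98  -3  -1]
198 [ -1   6 105 102 100 100 103 103 100  99 101 103 103 103 103 105   0   3]
201 [  3   1 104 103 103 101 106 105 101 101 101 104 101 103 102 103   2   2]
204 [  0   1 107 104 100 103 103 103 103 102 105 103 102 100 102  58  -2  -1]
207 [  1   1 103 101 103 105 103 106 102 107 104 101 102 106 102  60   2   0]
210 [  2  61 106 102 108 102 106 102 105 100 103 102 100 105 104  61  -2  -1]
213 [  2  -1  62  68  79  94  98 107 106  99 104 106 102 105 104  63   1   0]
216 [ 4 29 39 36 40 37 53 80 79 72 53 53 65 61 73 64  0 -1]
219 [ 0 36 36 36 38 37 50 54 75 55 54 39 38 35 41  2 -3 -1]
222 [-3 35 35 35 40 40 53 56 52 55 34 39 36 37 38  3  1 -1]
225 [-1 33 36 37 38 41 60 52 57 56 39 42 37 37 36  3 -1 -2]
228 [-4 37 38 39 40 37 61 62 59 59 37 36 35 42 35  0  6  3]
231 [ 0 34 34 32 38 38 60 54 58 58 35 36 37 37 38  2  0  7]
234 [ 2 -2 -5  2  1 29 31 34 35 35 38 36 38 36 42  6 -1  3]
237 [ 2 -1  4 -1 -2  2 -1  7  2 -1  0 -3  3 -5  2  0 -1  1]
240 [ 0 -3  4  1 -2  1  4  0  1 -2  2  0  2 -1  3 -3 -5  1]
```

View pics/c1.png

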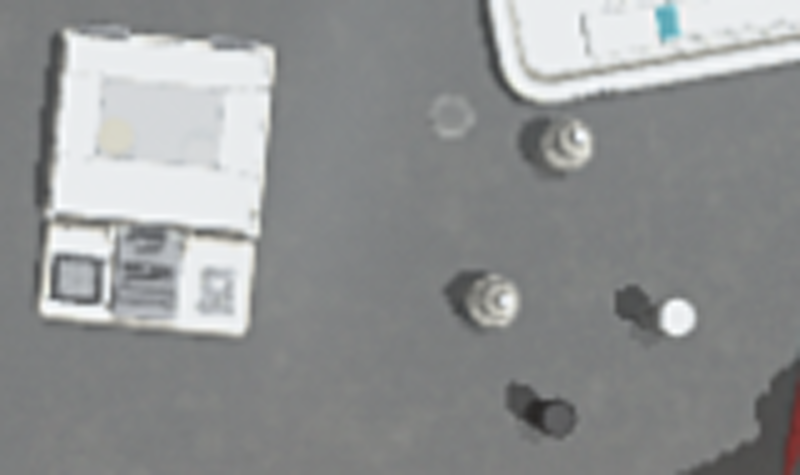

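View pics/c2.png

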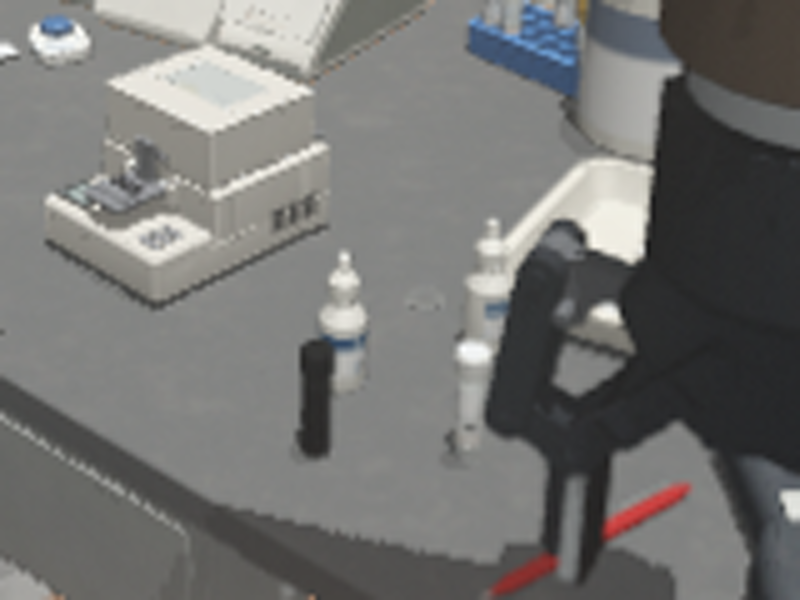

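Candidates in the top image: white-capped tube (348,233), the black twin (324,252), dropper bottles (327,198) and (312,229), and a flat disc (305,192). The crops show (348,233) is the tall white tube with a wide cap, so that is the sample_tube. The warmer's front faces the robot and it is turned slightly.

```bash
cat > meas.py <<'E'
from h import *
def rect(P,zlo,zhi,xy,r=90):
    m=(P[...,2]>zlo)&(P[...,2]<zhi)&(np.hypot(P[...,0]-xy[0],P[...,1]-xy[1])<r)
    m=cv2.morphologyEx(m.astype(np.uint8),cv2.MORPH_OPEN,np.ones((3,3)))
    n,l,s,c=cv2.connectedComponentsWithStats(m); k=1+s[1:,4].argmax()
    ct=max(cv2.findContours((l==k).astype(np.uint8),0,1)[0],key=len); return l==k,ct.reshape(-1,2).astype(float)
E
python3 - <<'E'
from meas import *
t=np.load("pics/top0.npz"); c=cam("top"); P=cloud(c,t["d"])
w0=P[200,246]; print(w0)
m,ct=rect(P,90,115,w0); q=onplane(c,ct,102)[:,:2].astype(np.float32); r=cv2.minAreaRect(q); print("hood",r)
m,ct=rect(P,22,115,w0,140); q=onplane(c,ct,50)[:,:2].astype(np.float32); print("all",cv2.minAreaRect(q))
g=t["i"].min(2); m=(g>170).astype(np.uint8)
for n,u,v,z in[("light",348,233,66)]:
    mm=np.zeros_like(m); mm[v-9:v+10,u-9:u+10]=m[v-9:v+10,u-9:u+10]; ys,xs=np.nonzero(mm); print(len(xs),xs.mean(),ys.mean(),onplane(c,[[xs.mean(),ys.mean()]],z))
for n,u,v,z in [("dA",327,198,84),("dB",312,229,84)]:
    q=P[v-9:v+10,u-9:u+10].reshape(-1,3); q=q[q[:,2]>20]; print(n,np.median(q,0))
E
```

```text
[518.82687163 -50.68252283 102.19721782]
hood ((529.0494384765625, -51.64476013183594), (99.84101867675781, 90.61489868164062), 85.89964294433594)
all ((510.11163330078125, -50.242942810058594), (112.54679107666016, 156.0850372314453), 85.92317962646484)
42 350.07142857142856 232.9047619047619 [[ 442.036242   -322.39228454   66.        ]]
dA [ 531.72015903 -262.27356204   50.86093901]
dB [ 448.04583734 -224.02219563   51.32249   ]
```

```bash
cat > plan.py <<'E'
# usage: plan.py x y z [closing-dir angle deg]: shift/turn in tool axes from measured pose
import sys; from h import *
a=list(map(float,sys.argv[1:])); st=read_state(); Rt=R.from_quat(st["ee_rot"])
print("shift m",np.round(Rt.inv().apply(np.array(a[:3])-st["position"])/1000,4))
if len(a)>3:
    y=np.radians(a[3]); Y=np.array([np.cos(y),np.sin(y),0]); Z=np.array([0,0,-1.]); T=np.c_[np.cross(Y,Z),Y,Z]
    print("turn",np.round((Rt.inv()*R.from_matrix(T)).as_rotvec(),4))
E
python3 plan.py 425 -44 230 85.9; python3 -c "
from h import *
print(np.round(camera_model('wrist')['hand_eye'],3))"; python3 -m handwheel 2>&1 | tail -3
```

```text
shift m [-0.3998  0.474   0.0012]
turn [ 0.0019 -0.0004  0.3282]
[[ 1.00000e-03 -9.60000e-01 -2.78000e-01  7.00070e+01]
 [ 1.00000e+00  1.00000e-03 -1.00000e-03 -7.44000e-01]
 [ 1.00000e-03 -2.78000e-01  9.60000e-01 -1.43685e+02]
 [ 0.00000e+00  0.00000e+00  0.00000e+00  1.00000e+00]]
invalid input
```

```bash
python3 -m handwheel '[[-0.4,0.474,0,0,0,0.328,-1],[-0.4,0.474,0,0,0,0.328,-1],[-0.4,0.474,0,0,0,0.328,-1],[-0.4,0.474,0,0,0,0.328,-1],[-0.4,0.474,0,0,0,0.328,-1],[-0.4,0.474,0,0,0,0.328,-1],[-0.4,0.474,0,0,0,0.328,-1],[-0.4,0.474,0,0,0,0.328,-1],[-0.4,0.474,0,0,0,0.328,-1],[-0.4,0.474,0,0,0,0.328,-1]]'; python3 plan.py 425 -44 230 85.9
```

```text
clock: 1.35
position: [425.5, -42.3, 231.4]
ee_rot: [0.035, 0.999, 0.0, 0.0]
contact_force: [1.3, -1.3, 0.0]
gripper_width: -0.0
grasp_force: 0.0
shift m [ 0.0004 -0.0018  0.0014]
turn [0.0002 0.0003 0.0013]
```

```bash
python3 -m handwheel '[[0,0,0,0,0,0,-1],[0,0,0,0,0,0,-1],[0,0,0,0,0,0,-1]]'
python3 - <<'E'
from meas import *
st=read_state(); i,d=get_image("wrist"); np.savez("pics/w1.npz",i=i,d=d,p=st["position"],q=st["ee_rot"]); c=cam("wrist",st); print(st["position"])
P=cloud(c,d)
m,ct=rect(P,90,115,(529,-51)); q=onplane(c,ct,102)[:,:2].astype(np.float32); print("hood",cv2.minAreaRect(q))
o=np.array([524,-51.3]);X=np.array([.9974,-.0715]);Y=np.array([.0715,.9974])
pts=[[*(o+a*X+b*Y),z] for a,b,z in[(-76,0,58.5),(-76,15,58.5),(-76,-15,58.5),(-92,56,36),(-92,-56,36),(-40,50,102),(-40,-50,102),(50,50,102),(50,-50,102)]]
for u in proj(c,pts): cv2.circle(i,tuple(int(round(x)) for x in u),2,(0,0,255),-1)
cv2.imwrite("pics/w1.png",cv2.resize(i,None,fx=1.5,fy=1.5))
E
```

```text
clock: 1.72
position: [424.6, -45.4, 231.2]
ee_rot: [0.036, 0.999, -0.0, -0.0]
contact_force: [-0.5, 0.0, 0.2]
gripper_width: -0.2
grasp_force: 0.0
[424.59825724 -45.42438905 231.16391953]
hood ((505.32073974609375, -18.60586929321289), (38.44635772705078, 48.65218734741211), 86.02922058105469)
```

View pics/w1.png

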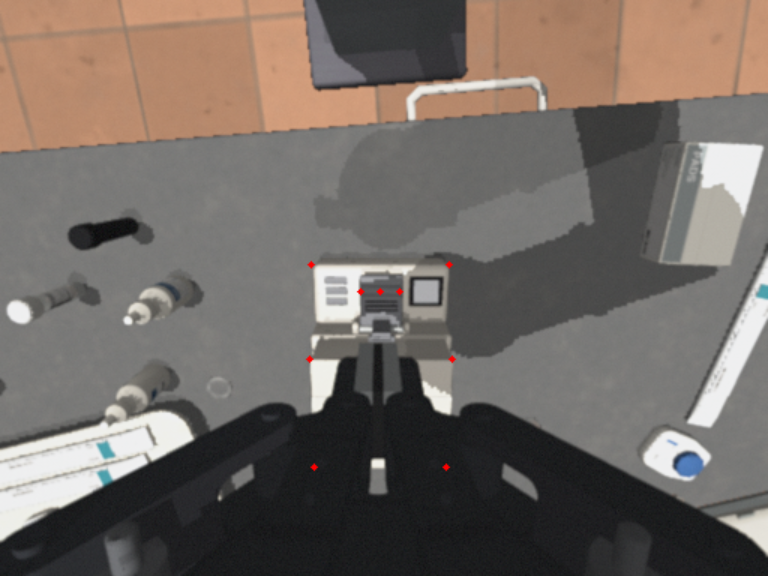

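The red projected points fall on the apron's front corners (311..449, row 265) and the thumb bar (380,292), so the pose fits to about 1 mm.

```bash
python3 plan.py 444.5 -45.8 68 85.9
```

```text
shift m [-0.0199  0.0012  0.1632]
turn [-0.0001 -0.0003 -0.0018]
```

```bash
python3 -m handwheel '[[-0.02,0,0.04,0,0,0,-1],[-0.02,0,0.09,0,0,0,-1],[-0.02,0,0.13,0,0,0,-1],[-0.02,0,0.155,0,0,0,-1],[-0.02,0,0.163,0,0,0,-1],[-0.02,0,0.163,0,0,0,-1],[-0.02,0,0.163,0,0,0,-1]]'; python3 plan.py 444.5 -45.8 55 85.9
```

```text
clock: 2.65
position: [446.1, -45.9, 69.5]
ee_rot: [0.036, 0.999, 0.0, 0.001]
contact_force: [0.4, 0.1, -0.3]
gripper_width: -0.3
grasp_force: 0.0
shift m [ 0.0017 -0.      0.0145]
turn [0.0007 0.0026 0.0001]
```

```bash
python3 -m handwheel '[[0.001,0,0.008,0,0,0,-1],[0.001,0,0.01,0,0,0,-1],[0.001,0,0.011,0,0,0,-1],[0.001,0,0.012,0,0,0,-1],[0.001,0,0.013,0,0,0,-1],[0.001,0,0.0135,0,0,0,-1],[0.001,0,0.014,0,0,0,-1]]'
```

```text
clock: 3.52
position: [444.1, -45.8, 54.3]
ee_rot: [0.036, 0.999, -0.0, -0.0]
contact_force: [-2.1, 0.5, 1.5]
gripper_width: 0.1
grasp_force: 1.1
```

```bash
python3 -m handwheel '[[0,0,0.0005,0,0,0,-1],[0,0,0.001,0,0,0,-1],[0,0,0.0015,0,0,0,-1],[0,0,0.0015,0,0,0,-1]]'
python3 - <<'E'
from h import *
i,d=get_image("top"); P=cloud(cam("top"),d); print(np.round(P[160:215:5,246,2]),np.nanmax(P[150:200,225:270,2]))
E
```

```text
clock: 4.03
position: [444.2, -45.8, 52.8]
ee_rot: [0.036, 0.999, -0.0, -0.0]
contact_force: [-1.8, -0.2, 2.6]
gripper_width: 0.1
grasp_force: 1.2
[ -1.  -5. 106. 132. 151. 156. 148. 142.  62. 402. 410.] 164.441574916381
```

The hood is opening (top view now shows heights up to 164 mm). Lift off and go to look at the tube.

```bash
python3 -m handwheel '[[0.002,0,-0.03,0,0,0,-1],[0,0,-0.09,0,0,0,-0.5],[0,-0.03,-0.13,0,0,0,0],[-0.01,-0.09,-0.13,0,0,0,0],[-0.02,-0.15,-0.13,0,0,0,0],[-0.03,-0.21,-0.13,0,0,0,0],[-0.03,-0.26,-0.13,0,0,0,0],[-0.03,-0.275,-0.13,0,0,0,0],[-0.03,-0.275,-0.13,0,0,0,0],[-0.03,-0.275,-0.13,0,0,0,0]]'
python3 -m handwheel '[[0,0,0,0,0,0,0],[0,0,0,0,0,0,0]]'
python3 - <<'E'
from meas import *
i,d=get_image("top"); P=cloud(cam("top"),d); 
np.savez("pics/top2.npz",i=i,d=d)
print("hood",np.round(P[150:215:5,246,2]))
st=read_state(); i,d=get_image("wrist"); np.savez("pics/w2.npz",i=i,d=d,p=st["position"],q=st["ee_rot"]); c=cam("wrist",st); P=cloud(c,d)
m=(P[...,2]>58)&(P[...,2]<74)&(np.hypot(P[...,0]-442,P[...,1]+322)<20)
ys,xs=np.nonzero(m); print("cap depth pts",len(xs),np.median(P[m],0), onplane(c,[[xs.mean(),ys.mean()]],66))
m2=np.zeros(m.shape,np.uint8); m2[m]=1
(uv,r)=cv2.minEnclosingCircle(np.c_[xs,ys].astype(np.float32)); print(uv,r,onplane(c,[uv],66))
for u in proj(c,[[442,-322.4,66],[442,-322.4,0]]): cv2.circle(i,tuple(int(round(x)) for x in u),2,(0,0,255),-1)
cv2.imwrite("pics/w2.png",i)
E
```

```text
clock: 5.32
position: [454.8, -321.1, 182.8]
ee_rot: [0.035, 0.999, 0.0, 0.0]
contact_force: [-0.4, 1.2, -0.4]
gripper_width: 42.6
grasp_force: 0.0
clock: 5.58
position: [454.9, -321.3, 183.1]
ee_rot: [0.035, 0.999, -0.0, 0.0]
contact_force: [0.7, 0.7, -0.3]
gripper_width: 42.4
grasp_force: 0.0
hood [  1. 149. 149. 152.  68.  67.  62.  63.  63.  65.  65.  62.  62.]
cap depth pts 333 [ 441.19081547 -322.22010883   66.75725702] [[ 441.3946505  -322.24859068   66.        ]]
(250.64634704589844, 172.506103515625) 10.58094310760498 [[ 441.19425504 -322.13526921   66.        ]]
```

View pics/w2.png

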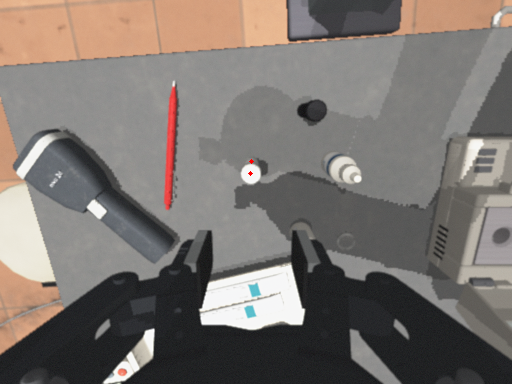

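The cap is at (250,173) in the wrist view, matching (441.4,-322.2). The hood is fully open and the fingers straddle a free space. Descend.

```bash
python3 plan.py 441.4 -322.2 41 85.9
```

```text
shift m [ 0.0134 -0.0015  0.142 ]
turn [-0.0001  0.0004  0.0014]
```

```bash
python3 -m handwheel '[[0.0135,-0.0012,0.03,0,0,0,0],[0.0135,-0.0012,0.06,0,0,0,0],[0.0135,-0.0012,0.06,0,0,0,0],[0.0135,-0.0012,0.06,0,0,0,0]]'; python3 plan.py 441.4 -322.2 41 85.9
```

```text
clock: 6.18
position: [442.0, -322.9, 124.0]
ee_rot: [0.035, 0.999, -0.001, 0.001]
contact_force: [0.6, 0.1, -0.2]
gripper_width: 43.0
grasp_force: 0.0
shift m [0.0007 0.0007 0.0829]
turn [-0.0011  0.0016  0.0011]
```

```bash
python3 -m handwheel '[[0.0005,0.0005,0.03,0,0,0,0],[0.0005,0.0005,0.06,0,0,0,0],[0.0005,0.0005,0.079,0,0,0,0],[0.0005,0.0005,0.083,0,0,0,0],[0.0005,0.0005,0.083,0,0,0,0],[0.0005,0.0005,0.083,0,0,0,0]]'; python3 plan.py 441.4 -322.2 41 85.9
```

```text
clock: 6.92
position: [441.5, -322.3, 41.1]
ee_rot: [0.035, 0.999, -0.0, 0.001]
contact_force: [0.0, 0.8, -0.2]
gripper_width: 42.6
grasp_force: 0.0
shift m [0.0001 0.0001 0.0001]
turn [-0.0009  0.0025  0.0006]
```

```bash
python3 -m handwheel '[[0,0,0,0,0,0,-0.25],[0,0,0,0,0,0,-0.42],[0,0,0,0,0,0,-0.47],[0,0,0,0,0,0,-0.53],[0,0,0,0,0,0,-0.6],[0,0,0,0,0,0,-1],[0,0,0,0,0,0,-1]]'
```

```text
clock: 7.8
position: [440.7, -322.0, 40.0]
ee_rot: [0.036, 0.999, -0.0, 0.0]
contact_force: [-0.2, 0.8, 2.3]
gripper_width: 17.4
grasp_force: 58.4
```

```bash
python3 -m handwheel '[[0,0,-0.005,0,0,0,-1],[0,0,-0.03,0,0,0,-1],[0,0,-0.08,0,0,0,-1],[0,0,-0.13,0,0,0,-1],[0,0,-0.15,0,0,0,-1],[0,0,-0.15,0,0,0,-1],[0,0,-0.15,0,0,0,-1]]'
python3 - <<'E'
from h import *
i,d=get_image("scene"); st=read_state(); c=cam("scene"); p=st["position"]; print(p)
u=proj(c,[p])[0].astype(int); print(u)
P=cloud(c,d); x0,y0=u-np.array([50,50])
cv2.imwrite("pics/s3.png",cv2.resize(i[max(y0,0):y0+110,max(x0,0):x0+120],None,fx=5,fy=5,interpolation=cv2.INTER_CUBIC))
E
python3 plan.py 525.4 -73.5 190 85.9
```

```text
clock: 8.68
position: [439.7, -321.4, 188.4]
ee_rot: [0.036, 0.999, 0.001, -0.001]
contact_force: [-0.3, -0.1, -1.0]
gripper_width: 17.7
grasp_force: 58.5
[ 439.6226992  -321.45785324  188.11727793]
[316 198]
shift m [-0.0678  0.2535 -0.0018]
turn [ 0.0013 -0.0031  0.0001]
```

View pics/s3.png

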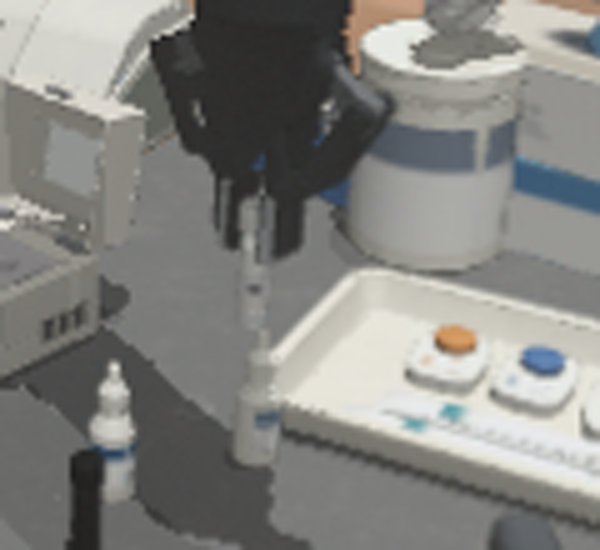

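The tube hangs upright between the fingers (about (255,250) in the crop). Next I look at the well from above.

```bash
python3 -m handwheel '[[-0.015,0.05,-0.04,0,0,0,-1],[-0.03,0.1,-0.042,0,0,0,-1],[-0.05,0.155,-0.042,0,0,0,-1],[-0.07,0.21,-0.042,0,0,0,-1],[-0.08,0.245,-0.042,0,0,0,-1],[-0.082,0.2545,-0.042,0,0,0,-1],[-0.082,0.2545,-0.042,0,0,0,-1],[-0.082,0.2545,-0.042,0,0,0,-1],[-0.082,0.2545,-0.042,0,0,0,-1]]'
python3 - <<'E'
from meas import *
st=read_state(); i,d=get_image("wrist"); np.savez("pics/w3.npz",i=i,d=d,p=st["position"],q=st["ee_rot"]); c=cam("wrist",st); P=cloud(c,d); print(st["position"])
o=np.array([524,-51.3]);X=np.array([.9974,-.0715]);Y=np.array([.0715,.9974])
W=lambda a,b,z:[*(o+a*X+b*Y),z]
pts=[W(3,-22,62),W(3,22,94),W(-41,56,62),W(-41,-56,62)]+[W(3+9*np.cos(t),-22+9*np.sin(t),62) for t in np.arange(0,6.28,.8)]
u=proj(c,pts); print(np.round(u[:4],1))
m=(P[...,2]>86)&(P[...,2]<101)&(np.hypot(P[...,0]-pts[1][0],P[...,1]-pts[1][1])<18)
ys,xs=np.nonzero(m); print("ctrl",len(xs),(onplane(c,[[xs.mean(),ys.mean()]],94)-pts[1])[0])
x,y=u[0].astype(int); 
k=i.copy()
for q in u: cv2.circle(k,tuple(int(round(v)) for v in q),0,(0,0,255),-1)
y0,x0=max(y-80,0),max(x-100,0)
cv2.imwrite("pics/w3.png",cv2.resize(k[y0:y0+150,x0:x0+200],None,fx=4,fy=4,interpolation=cv2.INTER_NEAREST)); print(x0,y0)
E
```

```text
clock: 9.85
position: [540.0, -75.0, 231.8]
ee_rot: [0.036, 0.999, -0.0, -0.0]
contact_force: [0.5, -0.1, -0.1]
gripper_width: 17.4
grasp_force: 58.6
[540.03445097 -75.006569   231.76597975]
[[252.7 161.6]
 [296.6 167.1]
 [325.7 120.8]
 [220.9 120.9]]
ctrl 299 [-1.03952032 -0.22783342  0.        ]
152 81
```

View pics/w3.png

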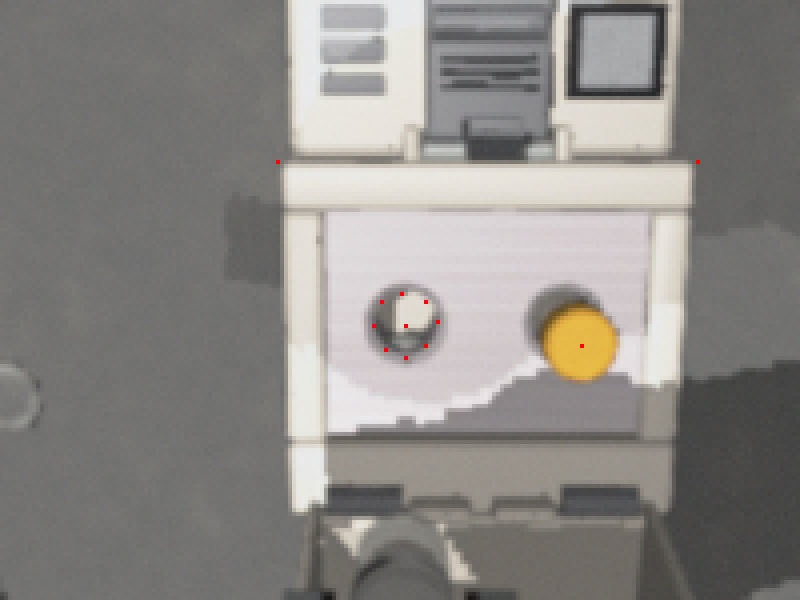

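The well's ring is centred at about (404,321) in the crop, 1 px above my prediction, and the control cap agrees. So the well is 1 mm nearer: (524.4,-73.7). The held tube lines up in column 405.

```bash
python3 plan.py 523.8 -73.5 112 85.9
```

```text
shift m [0.0164 0.0002 0.1199]
turn [-0.     -0.     -0.0012]
```

```bash
python3 -m handwheel '[[0.0164,0.0003,0.03,0,0,0,-1],[0.0164,0.0003,0.07,0,0,0,-1],[0.0164,0.0003,0.1,0,0,0,-1],[0.0164,0.0003,0.117,0,0,0,-1],[0.0164,0.0003,0.12,0,0,0,-1],[0.0164,0.0003,0.12,0,0,0,-1],[0.0164,0.0003,0.12,0,0,0,-1],[0.0164,0.0003,0.12,0,0,0,-1]]'; python3 plan.py 523.8 -73.5 112 85.9
```

```text
clock: 10.9
position: [524.5, -72.4, 112.6]
ee_rot: [0.036, 0.999, 0.0, 0.001]
contact_force: [0.6, 0.0, -0.4]
gripper_width: 17.3
grasp_force: 58.6
shift m [ 0.0006 -0.0011  0.0006]
turn [0.0003 0.0016 0.0004]
```

```bash
python3 -m handwheel '[[0.0006,-0.001,0,0,0,0,-1],[0.0006,-0.001,0,0,0,0,-1],[0.0006,-0.001,0.004,0,0,0,-1],[0.0006,-0.001,0.008,0,0,0,-1],[0.0006,-0.001,0.01,0,0,0,-1],[0.0006,-0.001,0.01,0,0,0,-1]]'; python3 plan.py 523.8 -73.5 112 85.9
```

```text
clock: 11.65
position: [523.3, -73.4, 101.5]
ee_rot: [0.036, 0.999, -0.0, -0.0]
contact_force: [-0.6, -0.0, -0.3]
gripper_width: 17.3
grasp_force: 58.6
shift m [-0.0005 -0.     -0.0105]
turn [-0.0002 -0.0007  0.0003]
```

Run:
```python
from h import *
i,d=get_image("scene"); c=cam("scene")
u=proj(c,[[524.4,-73.7,62]])[0].astype(int); print(u, proj(c,[[524.4,-73.7,62],[524.4,-73.7,94]]))
x0,y0=u-np.array([40,45])
cv2.imwrite("pics/s4.png",cv2.resize(i[y0:y0+70,x0:x0+90],None,fx=7,fy=7,interpolation=cv2.INTER_CUBIC)); print(x0,y0)
```

```text
[265 200] [[265.59062983 200.55638909]
 [265.53732318 191.54847657]]
225 155
```

View pics/s4.png

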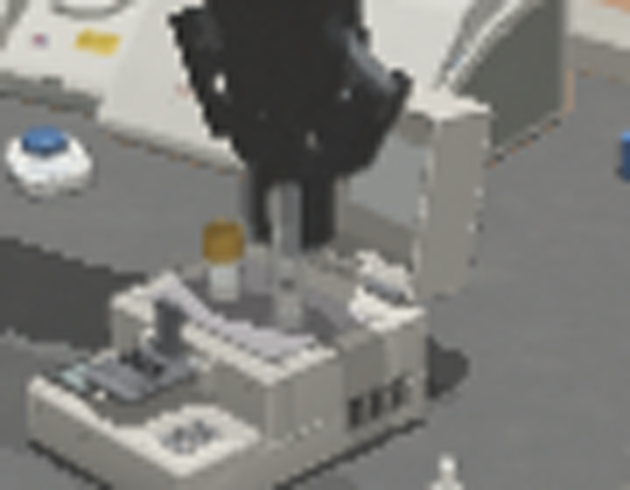

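The foot meets the deck at crop pixel (288,322), which is right on the projected well mouth. Now I lower the tube by feel.

```bash
python3 -m handwheel '[[-0.0005,0,0.002,0,0,0,-1],[-0.0005,0,0.004,0,0,0,-1],[-0.0005,0,0.006,0,0,0,-1],[-0.0005,0,0.006,0,0,0,-1]]'; python3 plan.py 523.8 -73.5 68 85.9
```

```text
clock: 12.2
position: [523.8, -73.5, 95.6]
ee_rot: [0.036, 0.999, -0.0, -0.0]
contact_force: [-0.9, 0.2, -0.3]
gripper_width: 17.0
grasp_force: 58.6
shift m [-0.     -0.      0.0276]
turn [-0.0001 -0.0005  0.0003]
```

```bash
python3 -m handwheel '[[0,0,0.002,0,0,0,-1],[0,0,0.004,0,0,0,-1],[0,0,0.006,0,0,0,-1],[0,0,0.008,0,0,0,-1],[0,0,0.008,0,0,0,-1]]'; python3 plan.py 523.8 -73.5 68 85.9
```

```text
clock: 12.82
position: [523.4, -73.5, 87.5]
ee_rot: [0.036, 0.999, -0.0, -0.001]
contact_force: [-0.2, -0.1, 0.1]
gripper_width: 17.5
grasp_force: 58.6
shift m [-0.0004 -0.      0.0195]
turn [-0.0001 -0.0013  0.0001]
```

```bash
python3 -m handwheel '[[0,0,0.001,0,0,0,-1],[0,0,0.002,0,0,0,-1],[0,0,0.003,0,0,0,-1],[0,0,0.004,0,0,0,-1],[0,0,0.005,0,0,0,-1],[0,0,0.005,0,0,0,-1]]'; python3 plan.py 523.8 -73.5 68 85.9
```

```text
clock: 13.58
position: [523.7, -73.3, 82.5]
ee_rot: [0.036, 0.999, 0.0, -0.0]
contact_force: [-1.6, 0.8, 0.5]
gripper_width: 17.1
grasp_force: 58.6
shift m [-0.0001 -0.0002  0.0145]
turn [ 0.0001 -0.0005  0.0002]
```

```bash
python3 -m handwheel '[[0,0,0.001,0,0,0,-1],[0,0,0.002,0,0,0,-1],[0,0,0.003,0,0,0,-1],[0,0,0.004,0,0,0,-1],[0,0,0.005,0,0,0,-1],[0,0,0.005,0,0,0,-1]]'; python3 plan.py 523.8 -73.5 68 85.9
```

```text
clock: 14.32
position: [523.8, -73.4, 77.6]
ee_rot: [0.036, 0.999, 0.0, -0.0]
contact_force: [-2.4, 0.4, 1.6]
gripper_width: 17.2
grasp_force: 58.6
shift m [-0.     -0.0001  0.0096]
turn [ 0.     -0.0004  0.0002]
```

```bash
python3 -m handwheel '[[0,0,0.001,0,0,0,-1],[0,0,0.002,0,0,0,-1],[0,0,0.003,0,0,0,-1],[0,0,0.004,0,0,0,-1],[0,0,0.005,0,0,0,-1],[0,0,0.005,0,0,0,-1]]'; python3 plan.py 523.8 -73.5 68 85.9
```

```text
clock: 15.08
position: [523.7, -73.4, 72.4]
ee_rot: [0.036, 0.999, 0.0, -0.0]
contact_force: [-1.1, 1.4, 0.1]
gripper_width: 17.4
grasp_force: 58.6
shift m [-0.0001 -0.0001  0.0044]
turn [ 0.     -0.0006  0.0002]
```

```bash
python3 -m handwheel '[[0,0,0.001,0,0,0,-1],[0,0,0.002,0,0,0,-1],[0,0,0.003,0,0,0,-1],[0,0,0.003,0,0,0,-1]]'; python3 plan.py 523.8 -73.5 68 85.9
```

```text
clock: 15.58
position: [523.8, -73.4, 69.6]
ee_rot: [0.036, 0.999, 0.0, -0.0]
contact_force: [-2.3, -0.0, 0.1]
gripper_width: 17.4
grasp_force: 58.6
shift m [-0.0001 -0.0001  0.0016]
turn [-0.     -0.0004  0.0003]
```

```bash
python3 -m handwheel '[[0,0,0.0007,0,0,0,-1],[0,0,0.0014,0,0,0,-1],[0,0,0.0014,0,0,0,-1]]'; python3 -m handwheel '[[0,0,0.0005,0,0,0,-1],[0,0,0.001,0,0,0,-1],[0,0,0.001,0,0,0,-1]]'
```

```text
clock: 15.95
position: [523.8, -73.4, 68.2]
ee_rot: [0.036, 0.999, 0.0, -0.0]
contact_force: [-2.1, 0.5, -0.2]
gripper_width: 17.5
grasp_force: 58.6
clock: 16.32
position: [524.3, -73.5, 68.0]
ee_rot: [0.035, 0.999, -0.0, 0.0]
contact_force: [-3.5, 1.1, 5.5]
gripper_width: 17.0
grasp_force: 58.8
```

The tube stands on the floor (5.5 N at the expected height). Release with a narrow opening.

```bash
python3 -m handwheel '[[0,0,0,0,0,0,-0.45],[0,0,0,0,0,0,-0.38],[0,0,0,0,0,0,-0.38],[0,0,0,0,0,0,-0.38],[0,0,0,0,0,0,-0.38]]'
```

```text
clock: 16.95
position: [524.0, -73.4, 67.4]
ee_rot: [0.036, 0.999, 0.0, 0.0]
contact_force: [0.2, 0.2, -0.6]
gripper_width: 26.6
grasp_force: 0.0
```

```bash
python3 -m handwheel '[[0,0,-0.01,0,0,0,-0.38],[0,0,-0.03,0,0,0,-0.38],[0,0,-0.06,0,0,0,-0.38],[0,0,-0.11,0,0,0,-0.38],[-0.01,0,-0.155,0,0,0,-0.38],[-0.016,0,-0.164,0,0,0,-1],[-0.016,0,-0.164,0,0,0,-1],[-0.016,0,-0.164,0,0,0,-1]]'
python3 - <<'E'
from meas import *
st=read_state(); i,d=get_image("wrist"); c=cam("wrist",st); P=cloud(c,d); print(st["position"],st["contact_force"])
for n,p in(("sample",(524.4,-73.7)),("ctrl",(526.6,-29.7))):
    m=(P[...,2]>80)&(P[...,2]<125)&(np.hypot(P[...,0]-p[0],P[...,1]-p[1])<18)
    ys,xs=np.nonzero(m); z=np.median(P[m][:,2]); print(n,len(xs),z,onplane(c,[[xs.mean(),ys.mean()]],94)[0])
u=proj(c,[[524.4,-73.7,94]])[0].astype(int); y0,x0=max(u[1]-80,0),max(u[0]-100,0)
cv2.imwrite("pics/w4.png",cv2.resize(i[y0:y0+150,x0:x0+200],None,fx=4,fy=4,interpolation=cv2.INTER_NEAREST))
E
```

```text
clock: 17.95
position: [538.7, -74.6, 229.8]
ee_rot: [0.036, 0.999, -0.0, -0.002]
contact_force: [-0.2, -0.3, -0.6]
gripper_width: -0.3
grasp_force: 0.0
[538.725617   -74.56259536 229.83271834] [-0.23376186 -0.31697062 -0.58309308]
sample 303 94.8218613440323 [522.83995438 -73.22838029  94.        ]
ctrl 317 94.7218527701882 [527.15662553 -30.06551798  94.        ]
```

View pics/w4.png

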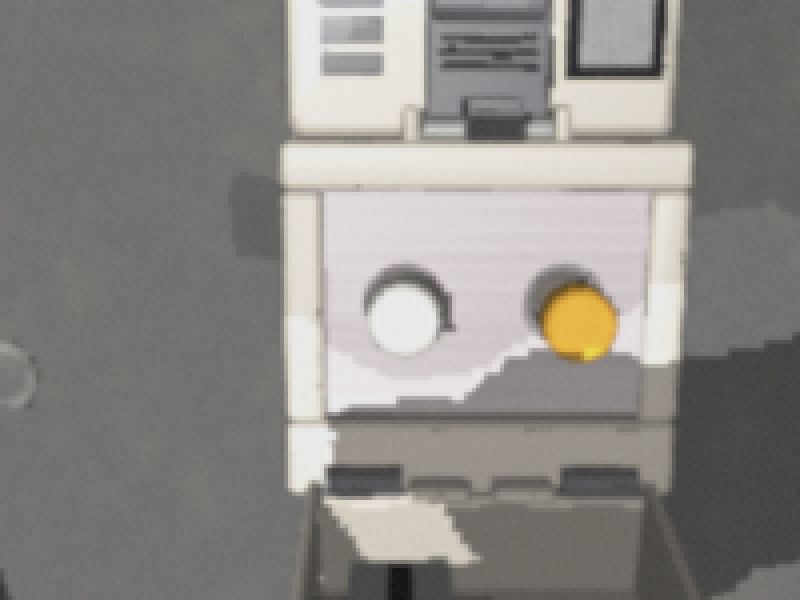

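Sample cap at (405,318) and control cap at (580,323) stand at the same height (94.8 against 94.7 mm), so the tube is home and the hood is still open. Next: go behind the hood and swing it shut.

```bash
cat > wf.py <<'E'
from h import *
o=np.array([523.0,-51.5]);X=np.array([.9974,-.0715]);Y=np.array([.0715,.9974])
p=np.array(read_state()["position"]); r=p[:2]-o; w=np.array([r@X,r@Y,p[2]])
E
python3 - <<'E'
from wf import *
print("now warmer frame",w.round(1))
for t in [1.75,1.57,1.4,1.2,1.0,.8,.6,.45,.3,.2,.12,.06,.03,.01,0]:
    print(t, round(52-80*np.cos(t)+40*np.sin(t)+11,1), round(62+80*np.sin(t)+40*np.cos(t),1))
E
python3 -m handwheel '[[-0.04,0.01,0,0,0,0,-1],[-0.09,0.022,0,0,0,0,-1],[-0.118,0.022,0,0,0,0,-1],[-0.118,0.022,0,0,0,0,-1],[-0.118,0.022,0.04,0,0,0,-1],[-0.118,0.022,0.08,0,0,0,-1],[-0.118,0.022,0.1,0,0,0,-1],[-0.118,0.022,0.1,0,0,0,-1]]'
python3 -c "
from wf import *
print(w.round(1))"
```

```text
now warmer frame [ 17.4 -21.9 229.8]
1.75 116.6 133.6
1.57 102.9 142.0
1.4 88.8 147.6
1.2 71.3 151.1
1.0 53.4 150.9
0.8 36.0 147.3
0.6 19.6 140.2
0.45 8.4 132.8
0.3 -1.6 123.9
0.2 -7.5 117.1
0.12 -11.6 111.3
0.06 -14.5 106.7
0.03 -15.8 104.4
0.01 -16.6 102.8
0 -17.0 102.0
clock: 19.0
position: [656.8, -61.2, 128.9]
ee_rot: [0.036, 0.999, -0.0, -0.003]
contact_force: [-0.5, 0.4, 0.5]
gripper_width: 0.1
grasp_force: 0.0
[ 1.341e+02 -1.000e-01  1.289e+02]
```

```bash
python3 -m handwheel '[[0.008,0,-0.002,0,0,0,-1],[0.017,0,-0.005,0,0,0,-1],[0.024,0,-0.009,0,0,0,-1],[0.031,0,-0.013,0,0,0,-1],[0.038,0,-0.016,0,0,0,-1],[0.045,0,-0.0185,0,0,0,-1],[0.045,0,-0.0185,0,0,0,-1]]'
python3 -c "
from wf import *
print(w.round(1))"
```

```text
clock: 19.88
position: [614.2, -57.7, 150.7]
ee_rot: [0.035, 0.999, 0.0, 0.001]
contact_force: [1.8, -0.4, 1.3]
gripper_width: -0.3
grasp_force: 0.9
[ 91.4   0.3 150.7]
```

```bash
python3 -m handwheel '[[0.005,0,0.003,0,0,0,-1],[0.011,0,0.003,0,0,0,-1],[0.02,0,0.002,0,0,0,-1],[0.029,0,0.001,0,0,0,-1],[0.038,0,0.001,0,0,0,-1],[0.038,0,0.001,0,0,0,-1]]'
python3 - <<'E'
from wf import *
i,d=get_image("scene"); print(w.round(1))
c=cam("scene"); P=cloud(c,d)
for t in (1.2,1.1,1.0,.9,.8):
    # right hood edge top-front corner predicted
    a=52-92*np.cos(t)+40*np.sin(t); z=62+92*np.sin(t)+40*np.cos(t); q=o+a*X-40*Y
    u=proj(c,[[*q,z]])[0].astype(int); print(t,u,[a,-40,z],P[u[1],u[0]].round())
R0=(P[...,:2]-o)@X; R1=(P[...,:2]-o)@Y
m=(R1<-30)&(R1>-52)&(R0>-60)&(R0<140)&(P[...,2]>105)&(P[...,2]<200)
print(m.sum(), "max z",np.percentile(P[m][:,2],97), "min x",np.percentile(R0[m],3), P[m][:,2].min())
E
```

```text
clock: 20.62
position: [574.9, -55.1, 148.5]
ee_rot: [0.036, 0.999, 0.0, -0.001]
contact_force: [2.4, -0.3, -0.6]
gripper_width: -0.0
grasp_force: 0.5
[ 52.    0.2 148.5]
1.2 [281 168] [np.float64(55.94465002683508), -40, np.float64(162.24190608805176)] [759.  62.  65.]
1.1 [279 169] [np.float64(45.917451231304305), -40, np.float64(162.13492198267514)] [755.  69.  61.]
1.0 [277 170] [np.float64(35.951027252447005), -40, np.float64(161.0274228370521)] [749.  74.  57.]
0.9 [274 172] [np.float64(26.144959304198213), -40, np.float64(158.93047441655506)] [550. -86. 156.]
0.8 [272 173] [np.float64(16.59722637604169), -40, np.float64(155.8650287366427)] [544. -83. 154.]
199 max z 196.50528818649616 min x 6.7225135600309525 105.32602635824765
```

```bash
python3 -m handwheel '[[0.008,0,0,0,0,0,-1],[0.016,0,0.001,0,0,0,-1],[0.0245,0,0.004,0,0,0,-1],[0.032,0,0.008,0,0,0,-1],[0.04,0,0.013,0,0,0,-1],[0.0435,0,0.016,0,0,0,-1],[0.049,0,0.02,0,0,0,-1],[0.0535,0,0.0245,0,0,0,-1],[0.0535,0,0.0245,0,0,0,-1]]'
python3 -c "
from wf import *
print(w.round(1))"
```

```text
clock: 21.8
position: [522.0, -51.3, 123.7]
ee_rot: [0.036, 0.999, -0.0, -0.001]
contact_force: [-0.8, 0.1, 3.8]
gripper_width: 0.4
grasp_force: 1.3
[-1.000e+00  1.000e-01  1.237e+02]
```

```bash
python3 -m handwheel '[[0.0035,0,0.0033,0,0,0,-1],[0.0065,0,0.0066,0,0,0,-1],[0.0085,0,0.0095,0,0,0,-1],[0.0106,0,0.0125,0,0,0,-1],[0.0106,0,0.0125,0,0,0,-1]]'
python3 -c "
from wf import *
print(w.round(1))"
```

```text
clock: 22.42
position: [512.0, -50.6, 111.5]
ee_rot: [0.036, 0.999, -0.0, -0.0]
contact_force: [-1.6, 0.1, 2.7]
gripper_width: 0.2
grasp_force: 1.2
[-1.100e+01  1.000e-01  1.115e+02]
```

```bash
python3 -m handwheel '[[0.0006,0,0.0008,0,0,0,-1],[0.0012,0,0.0016,0,0,0,-1],[0.0018,0,0.0025,0,0,0,-1],[0.0018,0,0.0025,0,0,0,-1]]'; python3 -m handwheel '[[0.0006,0,0.0008,0,0,0,-1],[0.0012,0,0.0016,0,0,0,-1],[0.0015,0,0.0024,0,0,0,-1],[0.0015,0,0.0024,0,0,0,-1]]'
python3 -c "
from wf import *
print(w.round(1))"
```

```text
clock: 22.92
position: [510.7, -50.4, 109.5]
ee_rot: [0.036, 0.999, -0.0, 0.0]
contact_force: [-1.3, -0.2, 3.5]
gripper_width: 0.0
grasp_force: 1.5
clock: 23.42
position: [509.7, -50.4, 107.9]
ee_rot: [0.035, 0.999, -0.0, 0.001]
contact_force: [-1.9, -0.4, 6.7]
gripper_width: -0.1
grasp_force: 3.4
[-13.3   0.2 107.9]
```

```bash
python3 -m handwheel '[[0.0004,0,0.0008,0,0,0,-1],[0.0008,0,0.0016,0,0,0,-1],[0.0008,0,0.0016,0,0,0,-1]]'; python3 -m handwheel '[[0.0004,0,0.0007,0,0,0,-1],[0.0007,0,0.0014,0,0,0,-1],[0.0007,0,0.0014,0,0,0,-1]]'
python3 -c "
from wf import *
print(w.round(1))"
```

```text
clock: 23.8
position: [508.9, -50.2, 105.9]
ee_rot: [0.035, 0.999, 0.0, 0.001]
contact_force: [-1.2, -0.5, 4.6]
gripper_width: 0.0
grasp_force: 2.6
clock: 24.18
position: [507.9, -50.1, 104.2]
ee_rot: [0.036, 0.999, 0.0, 0.0]
contact_force: [-1.0, 0.2, 5.1]
gripper_width: -0.0
grasp_force: 2.4
[-15.1   0.3 104.2]
```

```bash
python3 -m handwheel '[[0.0002,0,0.0005,0,0,0,-1],[0.0005,0,0.001,0,0,0,-1],[0.0006,0,0.0014,0,0,0,-1],[0.0006,0,0.0014,0,0,0,-1]]'; python3 -m handwheel '[[0.0001,0,0.0004,0,0,0,-1],[0.0001,0,0.0008,0,0,0,-1],[0.0001,0,0.0008,0,0,0,-1]]'
python3 -c "
from wf import *
print(w.round(1))"
```

```text
clock: 24.68
position: [506.8, -50.1, 102.2]
ee_rot: [0.036, 0.999, 0.0, -0.0]
contact_force: [-0.8, -0.5, 2.6]
gripper_width: 0.0
grasp_force: 1.2
clock: 25.05
position: [506.7, -50.1, 102.0]
ee_rot: [0.036, 0.999, 0.0, -0.0]
contact_force: [-2.1, 0.2, 4.2]
gripper_width: -0.3
grasp_force: 2.6
[-16.4   0.2 102. ]
```

```bash
python3 -m handwheel '[[0,0,0.0005,0,0,0,-1],[0,0,0.0008,0,0,0,-1],[0,0,0.0008,0,0,0,-1]]'; python3 -m handwheel '[[0,0,0.0003,0,0,0,-1],[0,0,0.0006,0,0,0,-1],[0,0,0.0006,0,0,0,-1]]'
```

```text
clock: 25.42
position: [506.6, -50.1, 101.7]
ee_rot: [0.035, 0.999, -0.0, -0.0]
contact_force: [-3.7, 1.8, 9.9]
gripper_width: 0.0
grasp_force: 4.4
clock: 25.8
position: [506.5, -50.1, 101.6]
ee_rot: [0.035, 0.999, -0.0, -0.0]
contact_force: [-4.7, 0.5, 11.2]
gripper_width: -0.5
grasp_force: 5.8
```

It is at the solid stop (force rises with no travel). Lift gently and check that the hood stays down.

```bash
python3 -m handwheel '[[0,0,-0.002,0,0,0,-1],[0,0,-0.004,0,0,0,-1],[0,0,-0.006,0,0,0,-1],[0,0,-0.006,0,0,0,-1]]'; python3 -m handwheel '[[0,0,-0.03,0,0,0,-1],[0,0,-0.08,0,0,0,-1],[0.03,0,-0.12,0,0,0,-1],[0.08,-0.06,-0.12,0,0,0,-1],[0.08,-0.12,-0.12,0,0,0,-1],[0.08,-0.18,-0.12,0,0,0,-1],[0.08,-0.22,-0.12,0,0,0,-1],[0.08,-0.22,-0.12,0,0,0,-1],[0.08,-0.22,-0.12,0,0,0,-1],[0.08,-0.22,-0.12,0,0,0,-1]]'
python3 - <<'E'
from wf import *
i,d=get_image("top"); t=np.load("pics/top0.npz"); P=cloud(cam("top"),d); P0=cloud(cam("top"),t["d"])
for a in (P0,P): print("hood z rear..front",[np.round(np.nanmedian(a[v-2:v+3,235:262,2]),1) for v in (184,192,200,207)])
for n,u,v in(("dA",327,198),("dB",312,229),("black",324,252)):
    print(n,[np.median(q[q[:,2]>20],0).round() for q in (A[v-9:v+10,u-9:u+10].reshape(-1,3) for A in (P0,P))])
print("latch",[np.round(np.nanmedian(A[227:231,240:247,2]),1) for A in(P0,P)])
E
```

```text
clock: 26.3
position: [507.0, -50.2, 106.2]
ee_rot: [0.036, 0.999, 0.0, -0.0]
contact_force: [-0.1, -0.5, 0.7]
gripper_width: -0.1
grasp_force: 0.0
clock: 27.55
position: [411.6, -263.0, 226.4]
ee_rot: [0.035, 0.999, 0.0, -0.0]
contact_force: [-1.0, -0.1, -0.1]
gripper_width: 0.1
grasp_force: 0.0
hood z rear..front [np.float64(102.7), np.float64(101.8), np.float64(102.6), np.float64(103.4)]
hood z rear..front [np.float64(102.2), np.float64(538.2), np.float64(559.0), np.float64(564.2)]
dA [array([ 532., -262.,   51.]), array([ 529., -260.,   63.])]
dB [array([ 448., -224.,   51.]), array([ 440., -151.,  567.])]
black [array([ 389., -258.,   65.]), array([ 407., -171.,  555.])]
latch [np.float64(58.0), np.float64(558.3)]
```

Run:
```python
from wf import *
i,d=get_image("scene"); s=np.load("pics/scene0.npz"); c=cam("scene")
A,B=cloud(c,s["d"]),cloud(c,d)
for a,b,z in[(-30,-30,102),(-30,0,102),(-30,30,102),(20,0,102),(-40,-40,85),(-76,0,58.5),(-76,10,58.5)]:
    u=proj(c,[[*(o+a*X+b*Y),z]])[0].round().astype(int); f=lambda P:np.nanmedian(P[u[1]-1:u[1]+2,u[0]-1:u[0]+2].reshape(-1,3),0).round(1); print((a,b,z),f(A),f(B))
```

```text
(-30, -30, 102) [491.  -76.3 102.9] [489.3 -78.9 102.9]
(-30, 0, 102) [493.1 -49.1 102.8] [494.  -48.4 102.5]
(-30, 30, 102) [495.5 -20.1 103.3] [498.2 -17.4 102.6]
(20, 0, 102) [542.5 -54.7 101.1] [543.1 -54.1 101.2]
(-40, -40, 85) [481.2 -85.7  85.1] [481.7 -85.9  84.7]
(-76, 0, 58.5) [446.9 -43.5  56.9] [448.7 -42.4  56.1]
(-76, 10, 58.5) [446.9 -33.4  57.3] [449.9 -33.3  57.3]
```

The hood is shut and held, the latch is back at its original height, and the arm is clear of everything.

```bash
python3 -c "
from bench import *
print(job_done())"
```

```text
the job is handed in; nothing more can be done
None
```

The job is handed in: the sample tube is fully home in the right-hand well, the hood is shut and latched, and the arm is clear at about 28 s of the 72 s; I did not re-check the bystanders at the end because the arm blocked the top view.

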